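# Shut the instrument case and hold the contact probe on its measuring spot

### The job

Press the open cover of the leaning instrument case down until its catch holds it shut by itself. Then take the contact probe out of its stand and hold its tip on the dot in the ring on the cover, square to the leaning cover and pressed lightly so that the sprung tip is about half-way in. Finish while holding it there, still gripped by the handle and with no other part of the robot on the cover, and leave the things lying about where they are.

Things in the scene. Friction and masses are not known exactly. Their poses are not given: they have to be found in the camera images.
- case: grey plastic case, 120 mm deep, 130 mm wide, on an aluminium foot plate 150 x 150 x 8 mm fixed to the worktop; the box leans 20 degrees (0.349 rad), so the shut cover slopes down to the front. Origin: centre of the foot plate's underside. x level, towards the back (hinge side), y level, along the hinge, z up. The hinge axis is parallel to y at x = +43.3 mm, z = +102.8 mm.
- cover (a joint): angle of the cover (rad): 0 fully shut, growing as its front edge rises, at most 1.3; starts 0.75 to 1.15. Stiff enough to stay where it is left. A sprung catch at the middle of the front edge snaps over a nose on the cover in the last 0.05 rad; it takes 6 to 10 N near the front edge to go past it, and afterwards the cover stays below 0.01.
- cover_spot (a point): the dot inside the dark ring (ring 20 mm across) on the outer face of the cover, a plate 124 x 134 x 5 mm. Axes move with the cover: z out of the outer face (square to it), y along the hinge, x in the face towards the hinge. From the dot the hinge axis lies 55 mm along +x and 4 mm along -z, the front edge 71.5 mm along -x. The outer face is smooth to 1.5 mm all over.
- cover_edge (a point): middle of the cover's front (free) edge, on the outer face; same axes as cover_spot
- stand: plain square aluminium block 80 x 80 x 75 mm with an upright through hole 17 mm wide in the middle of its top, fixed to the worktop; origin: centre of its underside, z up. The probe stands upright in the hole with its handle on the block's top.
- probe_grip (a point): on the axis of the probe, at the centre of its square handle (24 x 24 mm, 84 mm long). Handle top 40 mm above, collar (29 mm wide, resting on the stand) with underside 50 mm below; then a 10 mm stem 40 mm long and the 6 mm sprung tip, its end 108 mm along -z when fully out. z runs from tip to handle, x and y square to the flats. Weight about 0.13 kg.
- tip_end (a point): end of the probe's sprung tip (a ball of 6 mm), same axes as probe_grip
- probe_tip (a joint): how far the sprung tip is pushed into the stem (m): 0 fully out, at most 0.010; the spring takes about 0.7 N to start and 0.35 N more for each mm
- bottle: the white screw-cap bottle, 48 mm across, 112 mm tall, standing; a bystander to leave alone; origin at the centre of its underside
- tape: the roll of tape, 68 mm across, 19 mm high, lying flat; a bystander to leave alone; origin at the centre of its underside
- marker: the dark marker pen, 128 mm long, 15 mm thick, lying; a bystander to leave alone; origin at the centre of its underside
- tweezers: the steel forceps, 122 mm long, 10 mm high, lying; a bystander to leave alone; origin at the centre of its underside
- timer: the small white timer, 58 x 66 x 20 mm; a bystander to leave alone; origin at the centre of its underside
- loose_cap: the loose white bottle cap, 23 mm across, 17 mm high; a bystander to leave alone; origin at the centre of its underside
Not all that is in view belongs to the job. Leave any brown look-alike of the part that bears probe_grip alone.

How it is judged:
On the way, in this order (a step that is already met when the one before it is completed fails the run):
1. the cover is shut, held by its catch, with the robot off it (value of joint cover below 0.015 rad and contact force between each of the arm, the fingers and cover below 0.05 N), for 0.3 s.
2. the probe is gripped and lifted out of its stand (contact force between the fingers and probe above 1 N and contact force between probe and stand below 0.05 N and distance of probe_grip from where it was at the start of the episode above 0.06 m), for 0.1 s.
At the end, for the whole second after the job is handed in: Cover shut (below 0.015 rad), tip end within 7 mm of the dot, probe within 0.14 rad of square to the cover, tip pushed in 2 to 8.5 mm and pressing with 0.7 to 5 N, probe still, gripped and clear of its stand, nothing else of the robot touching case or cover (all of step 1 and distance between tip_end and cover_spot below 0.007 m and angle between the z axis of probe_grip and the z axis of cover_spot, either way round below 0.14 rad and value of joint probe_tip between 0.002 and 0.0085 m and contact force between probe and cover between 0.7 and 5 N and contact force between the fingers and probe above 1 N and contact force between probe and stand below 0.05 N and contact force between the arm and case below 0.05 N and linear speed of probe below 0.02 m/s); the arm keeps its last pose, push and grip.
It fails at once if the probe is rammed against the case or cover (over 15 N) (contact force between probe and case above 15 N).
It fails at once if a bystander is moved by more than 30 mm (distance of any of bottle, tape, marker, tweezers, timer, loose_cap from where it was at the start of the episode above 0.03 m).
It also fails if it takes over 51 s, if anything falls off the work surface, if the arm or the gripper's body presses on something with over 40 N, if the wrist force passes 120 N, or if a joint passes its speed limit or range.

### The arm

A 6-joint arm with a two-finger parallel gripper is mounted at the origin on a cart in front of the work surface, level with it; the furniture and walls round the work are solid. World frame = base frame: x ahead of the robot, y to its left, z up, the work surface at z = 0. Lengths are in m, angles in rad, forces in N, time in s.
With the tool pointing down it reaches from about 0.35 to 0.975 m from the base axis. Payload 4.9 kg.
Tool frame: the origin (TCP) lies on the centre line of the jaws, within the pads' length; the fingertips stand 8 mm ahead of it and the grasp point (between the pads) lies 11 mm behind it; z points along the fingers, y is the direction in which the jaws open and shut (so a half turn about z gives the same grasp; the last joint's range is limited). The gripper opens to 85 mm and grips with 20 to 120 N. Pads are 22 mm wide; open, the fingers measure 114 mm over their backs; the gripper's body (76 mm by 85 mm) begins 54 mm behind the grasp point. The pads swing forward as they close: fully open they stand 13 mm farther back than shut.
Start: joints at [-1.314, 0.053, 1.613, -0, 1.476, -0.119], TCP at [0.229, -0.581, 0.239] pointing down, gripper open.
Joint ranges: [-3.01, 3.01], [-1.01, 2.22], [0.06, 2.58], [-1.02, 4.17], [0.09, 2.62], [-3.14, 3.14]. Speed limits (rad/s): [2.57, 2.57, 3.14, 3.14, 3.14, 3.14].

### API

Orientations are given as a rotation vector (axis times angle).
In Python, from station import get_obs, get_image, calibration, finish_job gives the robot as it stands. The module is installed in compiled form; this text tells all that it offers.
- The arm moves only by the shell command python3 -m jog 'ROWS' [FORCE]. ROWS is JSON, a list of rows, each a list of 7 numbers: the shift along the tool's x, y, z in cm, then the turn, a rotation vector about the tool's x, y, z in rad, then the closure in counts, from 0 (fully open) to 255 (shut). In form: [[dx, dy, dz, ax, ay, az, jaw], ...]. A call has 1 to 8 rows; each row is the pose to reach, as a shift and turn from the pose measured when the call began, along the tool's axes at that moment; what a row does not reach only later rows make up. A row lasts 1/12 s, in which the tool goes at most 41.7 mm and 7.16 degrees, less where a joint would pass 70% of its speed; a pose out of reach is approached as far as the arm can. A call with a gripper value outside its range is refused whole. The fingers move at their own pace and stop on an object; FORCE is the grip in N (left out, the last holds). Time passes only in rows, so rows that repeat a pose let the fingers close. It gives the time, the measured TCP pose, the force and the opening at its end, in the units of the state.
- get_obs(): the state, without advancing time (a new reading comes with each control period).
- get_image(name): name is "scene" or "side" or "wrist"; returns the picture (400x640x3 uint8, red, green, blue); there is no depth.
- calibration(name): a dict with "vfov" (degrees; the focal length in pixels is half the picture's height over the tangent of half this angle, whatever the lens; pixels are square), "cx", "cy" (the principal point, pixels), "dist_coeffs" ([k1, k2, p1, p2, k3] as OpenCV has them; the pictures are not rectified), "R" (3x3) and "t" (3): a world point X has camera coordinates R X + t. Camera axes: x right, y down, z forward; pixel columns grow to the right and rows downward; lengths in m; the calibration is good to about 2 mm. A picture is of the moment at which its call begins: read the wrist's pose just before it. calibration takes no time and is no camera call; for the wrist camera it gives the pose at the moment of the call.
- finish_job(): hands the job in, once; it reports no verdict.
The state is a dict: "t": time; "q": joint angles; "dq": joint speeds; "effort": joint torques, N m; "tool_pos": TCP position; "tool_rot": TCP orientation; "contact_force": force on the tool from outside, world axes, zero at the start; "wrist_torque": the same for the moment, N m; "opening": finger opening in m.
Only numpy, scipy, OpenCV 4.12 (cv2) and the standard library are available. Lean on these libraries where they do the work, as an engineer would, in place of code of your own. Each camera call takes 0.05 s, during which the arm holds its last target. There are 200 camera calls.

## Working session

There is one attempt and no reset: what is moved stays moved. The work goes in short steps, Python scripts to look and compute and a shell command to move; the robot and the scene stay as the last step left them, time stands still between calls to the robot, and variables do not carry over. Pictures are saved under pics/ and viewed, about 8 in all and at most 12, crops included, and the job is handed in when it is done.

```bash
mkdir -p pics; cat > h.py <<'E'
import numpy as np, cv2
from scipy.spatial.transform import Rotation as Ro
from station import get_obs, get_image, calibration
def cam(n):
    c=calibration(n); f=200/np.tan(np.radians(c['vfov'])/2)
    return np.array([[f,0,c['cx']],[0,f,c['cy']],[0,0,1]]),np.array(c['dist_coeffs'],float),np.array(c['R']),np.array(c['t'])
def ray(n,uv,C=None):
    K,D,R,t=C or cam(n)
    p=cv2.undistortPoints(np.array([[uv]],float),K,D)[0,0]
    d=R.T@np.array([p[0],p[1],1]); return -R.T@t,d/np.linalg.norm(d)
def onz(n,uv,z,C=None):
    o,d=ray(n,uv,C); return o+d*(z-o[2])/d[2]
def tri(obs):
    A=np.zeros((3,3));b=np.zeros(3);rs=[ray(*o) for o in obs]
    for o,d in rs:
        P=np.eye(3)-np.outer(d,d);A+=P;b+=P@o
    x=np.linalg.solve(A,b); return x,[np.linalg.norm((np.eye(3)-np.outer(d,d))@(x-o)) for o,d in rs]
def proj(n,X,C=None):
    K,D,R,t=C or cam(n)
    return cv2.projectPoints(np.atleast_2d(X).astype(float),cv2.Rodrigues(R)[0],t,K,D)[0][:,0]
def snap(n,f):
    im=get_image(n)[:,:,::-1]; cv2.imwrite('pics/'+f,im); return im
def pose():
    o=get_obs(); return np.array(o['tool_pos']),Ro.from_rotvec(o['tool_rot']).as_matrix()
def delta(P,Rt):
    "shift cm and turn in tool axes to reach P,Rt"
    p,R=pose(); return np.round(R.T@(P-p)*100,2),np.round(Ro.from_matrix(R.T@Rt).as_rotvec(),3)
E
python3 - <<'E'
from h import *
for n in('scene','side'): snap(n,n+'0.png'); c=cam(n); print(n,-c[2].T@c[3],c[2][2])
np.set_printoptions(precision=4,suppress=True)
o=get_obs(); print(o['t'],pose())
E
```

```text
scene [-0.01225915  0.64736618  0.97442147] [ 0.39520296 -0.64439419 -0.65465315]
side [-0.56699691 -0.04464095  1.00250058] [ 0.76948218 -0.14114577 -0.62287643]
0.1 (array([ 0.2292, -0.5809,  0.2382]), array([[ 0.9302,  0.367 , -0.0004],
       [ 0.367 , -0.9302,  0.0018],
       [ 0.0002, -0.0018, -1.    ]]))
```

View pics/scene0.png

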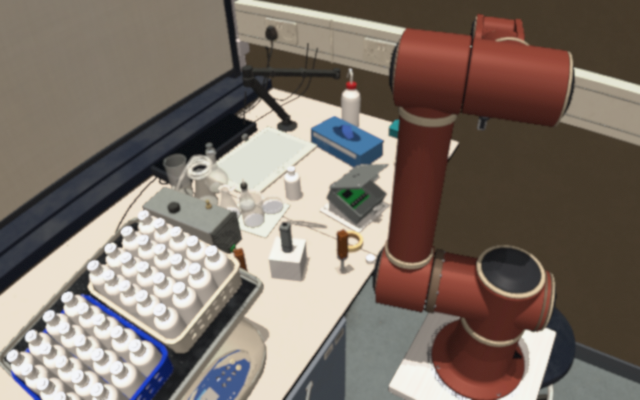

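View pics/side0.png

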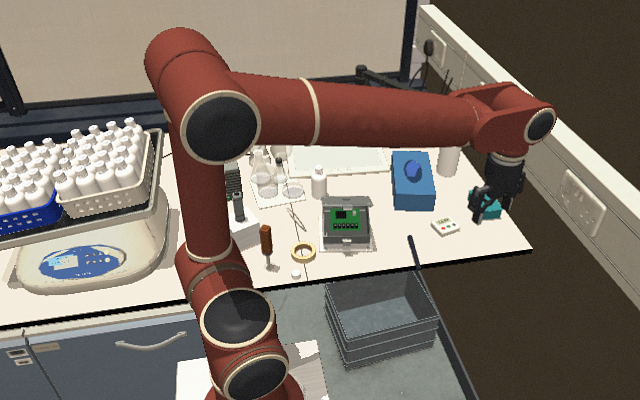

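The scene view shows the case at about (357,195) and the silver block with a dark handle at (287,255). Brown look-alikes are at (342,245) and (240,258). The side view has the case at (346,225), the dark-handled probe at (238,210) and a brown one at (266,240). The dark handle in the aluminium block fits the description. I'll enlarge both views to confirm and measure.

```bash
python3 - <<'E'
import cv2
a=cv2.imread('pics/scene0.png')[155:295,230:410]; b=cv2.imread('pics/side0.png')[165:285,215:395]
def up(i,k,x0,y0,f):
    j=cv2.resize(i,None,fx=k,fy=k,interpolation=cv2.INTER_CUBIC)
    for x in range(0,i.shape[1],20): cv2.putText(j,str(x0+x),(int(x*k),9),0,.35,(0,0,255));cv2.line(j,(int(x*k),10),(int(x*k),18),(0,0,255))
    for y in range(0,i.shape[0],20): cv2.putText(j,str(y0+y),(0,int(y*k)+4),0,.35,(255,0,0));cv2.line(j,(24,int(y*k)),(32,int(y*k)),(255,0,0))
    cv2.imwrite('pics/'+f,j)
up(a,4.2,230,155,'c1.png'); up(b,4.4,215,165,'c2.png')
E
```

```text
(no output)
```

View pics/c1.png

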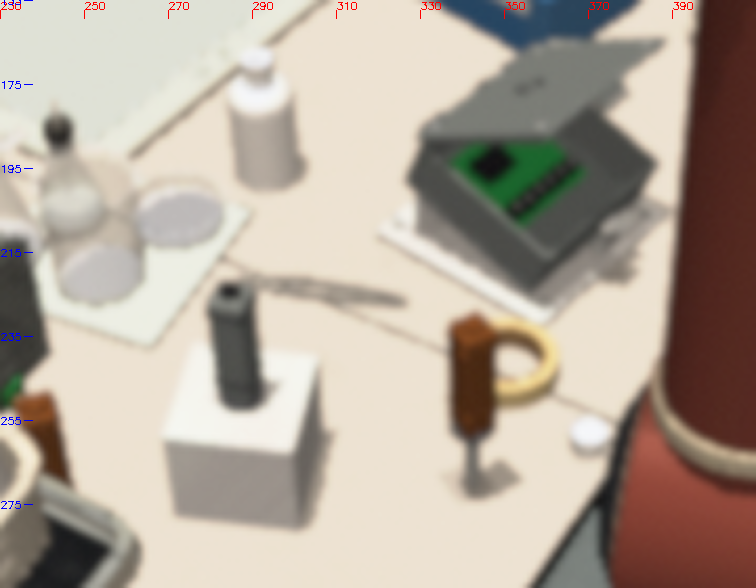

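View pics/c2.png

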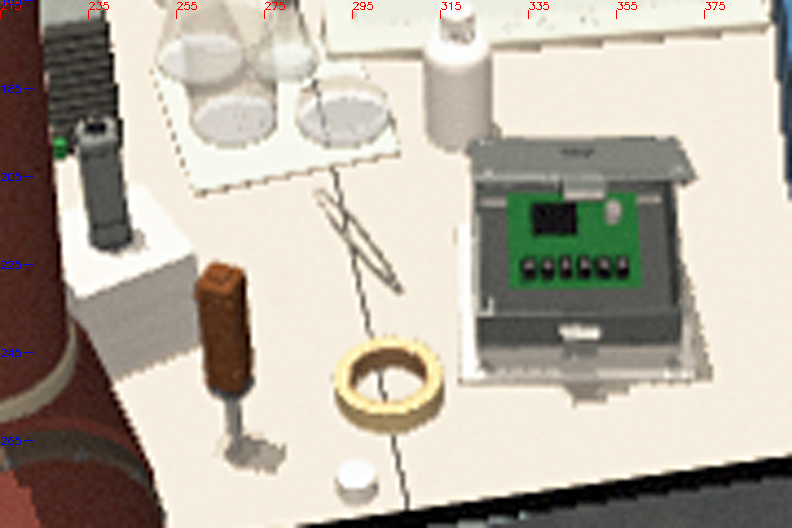

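The crops confirm it: the probe is the dark handle in the silver block, at scene (287,240) and side (238,208). The brown ones are a bare stick by the tape and one at the crate. The case cover is seen nearly edge-on from the side, with its outer face just visible. Next I fit the poses to these corners.

```bash
cat > fit.py <<'E'
from h import *
from scipy.optimize import least_squares
np.set_printoptions(precision=4,suppress=True)
s=lambda x,y:(230+x/4.2,155+y/4.2); d=lambda x,y:(215+x/4.4,165+y/4.4)
C={n:cam(n) for n in('scene','side')}
def case(p,P): return np.c_[Ro.from_euler('z',p[2]).apply(P)+[p[0],p[1],0]]
def cov(a,l,y,n):
    e=a-.349; return [.0433-l*np.cos(e)+n*np.sin(e),y,.1028+l*np.sin(e)+n*np.cos(e)]
def pts(p):
    a=p[3]
    return [('scene',s(378,228),[.075,.075,.008]),('scene',s(548,318),[-.075,.075,.008]),
    ('side',d(462,380),[-.075,.075,.006]),('side',d(710,377),[-.075,-.075,.006]),
    ('scene',s(420,132),cov(a,-.0,.067,.004)),('scene',s(555,135),cov(a,.1265,.067,.002)),('scene',s(665,40),cov(a,.1265,-.067,.002)),
    ('side',d(478,182),cov(a,.1265,.067,.002)),('side',d(694,180),cov(a,.1265,-.067,.002)),('scene',s(530,84),cov(a,.055,0,.004)),('side',d(577,152),cov(a,.055,0,.004))]
def res(p): return np.concatenate([(proj(n,case(p,np.array([P])),C[n])[0]-uv) for n,uv,P in pts(p)])
g=onz('side',d(583,380),0,C['side']); print('front',g)
r=least_squares(res,[g[0]+.07,g[1],0,.9],loss='soft_l1',max_nfev=500); print('case',r.x); print(r.fun.reshape(-1,2).round(1).tolist())
p=r.x
st=[(s(165,438),[-.04,.04]),(s(297,457),[-.04,-.04]),(s(320,356),[.04,-.04]),(s(192,345),[.04,.04])]
c=np.array([onz('scene',u,.075,C['scene'])[:2] for u,_ in st]); print('stand corners',c,c.mean(0))
e=[c[(i+1)%4]-c[i] for i in range(4)]; print('len,ang',[ (np.hypot(*v),np.degrees(np.arctan2(v[1],v[0]))) for v in e])
b=[('side',d(112,248)),('scene',s(240,402))]; t=[('side',d(97,128)),('scene',s(229,293))]
for q in (b,t): print('probe bottom/top',tri(q))
print('handle top plane .165', onz('side',d(97,128),.165),onz('scene',s(229,293),.165))
for n,u in(('tape side',d(390,385)),('cap',d(357,482)),('tw1',d(320,192)),('tw2',d(398,288)),('brownbase',d(235,455)),('bottle',d(455,145))): print(n,onz('side',u,0.01))
for n,u in(('timer',(445,226)),('marker',(412,252))): print(n,onz('side',u,0.01))
print('browntop',tri([('side',d(222,268)),('scene',s(472,318))]))
E
python3 fit.py
```

```text
front [ 0.4148 -0.297   0.    ]
case [ 0.4853 -0.3073 -0.1517  0.8173]
[[-0.0, 0.1], [-0.3, 0.7], [0.5, 0.1], [-2.0, -0.6], [-1.2, 0.2], [-0.6, 0.4], [1.5, -0.8], [-0.5, 0.4], [1.9, -0.4], [0.8, -0.0], [0.7, 0.1]]
stand corners [[ 0.5433  0.0396]
 [ 0.4666  0.0123]
 [ 0.4998 -0.0644]
 [ 0.5746 -0.0323]] [ 0.5211 -0.0112]
len,ang [(np.float64(0.0814136567722851), np.float64(-160.45496405696844)), (np.float64(0.0836202411952615), np.float64(-66.54870576631413)), (np.float64(0.08139875695257562), np.float64(23.242605674408782)), (np.float64(0.07837066638378944), np.float64(113.57828188912359))]
probe bottom/top (array([ 0.526 , -0.0139,  0.0642]), [np.float64(0.0013505316221011283), np.float64(0.0013505316221012992)])
probe bottom/top (array([ 0.5258, -0.0142,  0.1596]), [np.float64(0.00034839229861433795), np.float64(0.0003483922986143463)])
handle top plane .165 [ 0.5193 -0.0145  0.165 ] [ 0.5218 -0.0094  0.165 ]
tape side [ 0.4235 -0.1748  0.01  ]
cap [ 0.3466 -0.1426  0.01  ]
tw1 [ 0.6188 -0.1567  0.01  ]
tw2 [ 0.5114 -0.1941  0.01  ]
brownbase [ 0.3823 -0.0732  0.01  ]
bottle [ 0.6523 -0.2579  0.01  ]
timer [ 0.4534 -0.597   0.01  ]
marker [ 0.3692 -0.4684  0.01  ]
browntop (array([ 0.3986, -0.0771,  0.1471]), [np.float64(0.00016837511709020747), np.float64(0.0001683751170901989)])
```

```bash
python3 -m jog '[[4,-2.6,0,0,0,0,255],[8,-5.2,0,0,0,0,255],[12,-7.8,0,0,0,0,255],[15,-9.8,0,0,0,0,255],[18,-11.8,0,0,0,0,255],[21,-13.7,0,0,0,0,255],[24,-15.7,0,0,0,0,255],[26,-17,0,0,0,0,255]]' 40; python3 - <<'E'
from h import *
p,R=pose(); print(p,R.round(3),delta(np.array([.429,-.299,.19]),R))
snap('wrist','w1.png'); snap('side','s1.png')
a=cv2.imread('pics/w1.png'); b=cv2.imread('pics/s1.png')
E
```

```text
t: 0.77
tool_pos: [0.4099, -0.3242, 0.2381]
tool_rot: [-3.083, -0.59, -0.0]
contact_force: [0.3, -0.0, 0.2]
opening: -0.0
[ 0.40992639 -0.32418993  0.23808967] [[ 0.929  0.369 -0.   ]
 [ 0.369 -0.929  0.003]
 [ 0.001 -0.003 -1.   ]] (array([ 2.7 , -1.62,  4.82]), array([0., 0., 0.]))
```

View pics/w1.png

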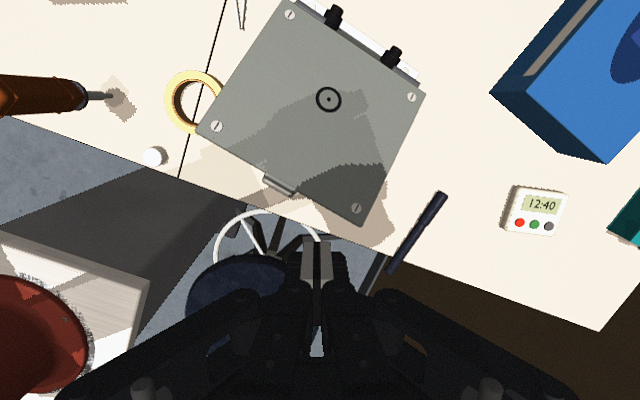

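The wrist view shows the whole cover from above: ring centre (329,99), front corners (197,133) and (361,226), right hinge corner (425,94), foot-plate corners unclear. I'll refit with these points.

```bash
cat >> fit.py <<'E'
print('---refit')
C['wrist']=cam('wrist')
def res2(p):
    a=p[3]; q=[('wrist',(329,99),cov(a,.055,0,.004)),('wrist',(197,133),cov(a,.1265,.067,.004)),('wrist',(361,226),cov(a,.1265,-.067,.004)),('wrist',(425,94),cov(a,.0025,-.067,.004))]
    return np.concatenate([res(p)]+[.7*(proj(n,case(p,np.array([P])),C[n])[0]-uv) for n,uv,P in q])
r=least_squares(res2,r.x,loss='soft_l1'); p=r.x; print(p,r.fun.reshape(-1,2).round(1).tolist())
for l in(.11,.055):
  for a in(p[3],0): print(l,a,case(p,np.array([cov(a,l,0,.004)])))
E
python3 fit.py | sed -n '/---/,$p'
```

```text
---refit
[ 0.4884 -0.3052 -0.1596  0.8055] [[-1.3, -0.0], [-1.9, 0.8], [-0.7, -0.7], [-3.2, -1.2], [-2.6, 0.2], [-2.1, 1.0], [0.4, -0.1], [-1.7, 0.2], [0.6, -0.4], [-0.4, 0.2], [-0.3, -0.3], [0.2, 1.8], [-0.9, 1.0], [1.1, 2.2], [2.8, -0.2]]
0.11 0.8055407050148676 [[ 0.4355 -0.2967  0.1549]]
0.11 0 [[ 0.4278 -0.2955  0.0689]]
0.055 0.8055407050148676 [[ 0.4842 -0.3045  0.1306]]
0.055 0 [[ 0.4788 -0.3037  0.0878]]
```

```bash
python3 -m jog '[[3,-1.8,0,0,0,0,255],[3,-1.8,2,0,0,0,255],[3,-1.8,4,0,0,0,255],[3,-1.8,6,0,0,0,255],[3,-1.8,7.5,0,0,0,255],[3,-1.8,8.5,0,0,0,255],[3,-1.8,9.5,0,0,0,255],[3,-1.8,10.5,0,0,0,255]]'
```

```text
t: 1.53
tool_pos: [0.4312, -0.2968, 0.1328]
tool_rot: [-3.083, -0.593, -0.001]
contact_force: [-0.3, -0.2, 0.4]
opening: 0.0001
```

```bash
python3 -m jog '[[0,0,1,0,0,0,255],[0,0,2,0,0,0,255],[0,0,3,0,0,0,255],[0,0,3.8,0,0,0,255],[0,0,4.4,0,0,0,255],[0,0,4.9,0,0,0,255],[0,0,5.2,0,0,0,255],[0,0,5.4,0,0,0,255]]'
```

```text
t: 2.2
tool_pos: [0.4326, -0.2973, 0.0808]
tool_rot: [-3.084, -0.593, -0.004]
contact_force: [-3.1, 4.3, 17.0]
opening: -0.0001
```

```bash
python3 -m jog '[[0,0,0.1,0,0,0,255],[0,0,0.2,0,0,0,255],[0,0,0.3,0,0,0,255],[0,0,0.3,0,0,0,255]]'; python3 - <<'E'
from h import *
i=snap('wrist','w2.png'); j=snap('side','s2.png')
cv2.imwrite('pics/m2.png',np.hstack([i[:300],cv2.resize(j[165:285,300:400],None,fx=2.5,fy=2.5,interpolation=2)])[:, 90:890])
E
```

```text
t: 2.53
tool_pos: [0.4328, -0.2974, 0.0807]
tool_rot: [-3.083, -0.594, -0.003]
contact_force: [-8.7, 7.5, 19.1]
opening: -0.0002
```

View pics/m2.png

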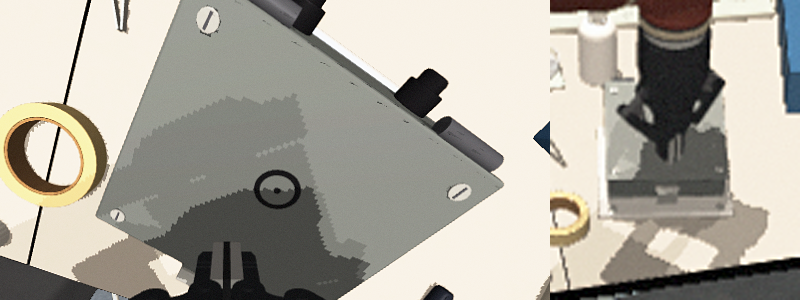

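```bash
python3 -m jog '[[0,0,-1,0,0,0,255],[0,0,-3,0,0,0,255],[0,0,-6,0,0,0,200],[0,0,-10,0,0,0,100],[-1,1,-14,0,0,0,0],[-2,2,-16,0,0,0,0],[-2,2,-16,0,0,0,0],[-2,2,-16,0,0,0,0]]'; python3 - <<'E'
from h import *
i=snap('wrist','w3.png'); j=snap('side','s3.png');k=snap('scene','k3.png')
print(get_obs()['contact_force'])
cv2.imwrite('pics/m3.png',np.hstack([i,cv2.resize(j[165:265,300:400],None,fx=4,fy=4,interpolation=2)])[:,240:])
E
```

```text
t: 3.3
tool_pos: [0.4219, -0.3248, 0.2424]
tool_rot: [3.084, 0.593, 0.006]
contact_force: [-0.2, 0.2, -1.3]
opening: 0.0722
[-0.56998557 -0.30989178 -0.45901005]
```

View pics/m3.png

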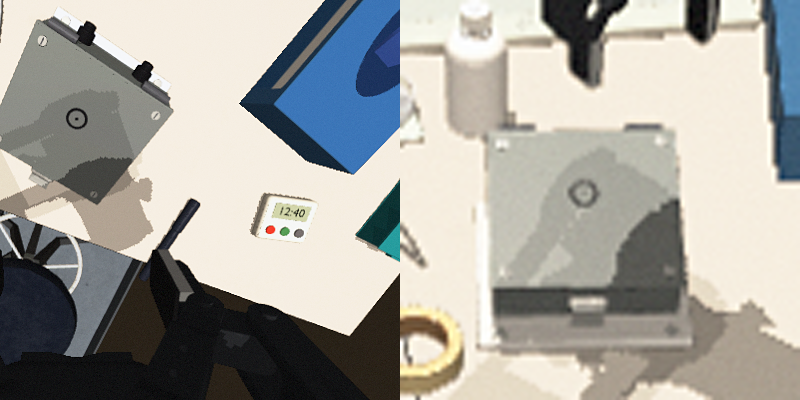

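The cover looks shut, with the ring at wrist (316,118) and side (346,213). A numerical check of the angle follows, and the final dot position comes from the same fit.

```bash
cat > fit3.py <<'E'
from h import *
from scipy.optimize import least_squares
np.set_printoptions(precision=4,suppress=True)
C={n:cam(n) for n in('side','wrist')}
def case(p,P): return Ro.from_euler('z',p[2]).apply(P)+[p[0],p[1],0]
def cov(a,l,y,n):
    e=a-.349; return [.0433-l*np.cos(e)+n*np.sin(e),y,.1028+l*np.sin(e)+n*np.cos(e)]
s=lambda x,y:(300+(x-400)/4-.4,165+y/4-.4); w=lambda x,y:(x+240,y)
def pts(a): return [('wrist',w(76.5,118.5),cov(a,.055,0,.004)),('wrist',w(173,109),cov(a,.0025,-.067,.004)),('wrist',w(97,204),cov(a,.1265,-.067,.004)),
 ('side',s(583,193),cov(a,.055,0,.004)),('side',s(493,288),cov(a,.1265,.067,.004)),('side',s(687,288),cov(a,.1265,-.067,.004)),
 ('side',s(479,347),[-.075,.075,.008]),('side',s(691,347),[-.075,-.075,.008])]
def res(p): return np.concatenate([proj(n,case(p,np.array([P])),C[n])[0]-uv for n,uv,P in pts(p[3])])
for lo,hi in((-.3,.3),(-1e-4,1e-4),(.0499,.0501)):
    r=least_squares(res,[.488,-.305,-.16,(lo+hi)/2],bounds=([0,-1,-1,lo],[1,1,1,hi]),loss='soft_l1'); print(r.x,r.cost,r.fun.reshape(-1,2).round(1).tolist())
    print(' dot',case(r.x,np.array([cov(r.x[3],.055,0,.004)])))
print('dot tri',tri([('wrist',w(76.5,118.5)),('side',s(583,193))]))
# probe approach
p,R=pose(); print(delta(np.array([.522,-.012,.26]),R))
E
python3 fit3.py
```

```text
[ 0.4859 -0.2998 -0.1424 -0.0342] 8.136073481249479 [[-1.0, 0.0], [1.7, 0.4], [2.1, 0.4], [-1.5, 0.8], [-2.0, 1.3], [-1.2, -0.3], [-1.3, 0.0], [-0.3, -1.8]]
 dot [[ 0.4768 -0.2985  0.0859]]
[ 0.4863 -0.2998 -0.1464 -0.0001] 9.473579920127168 [[-1.2, 0.1], [2.0, 0.1], [1.4, 2.4], [-1.5, 0.4], [-2.2, 0.4], [-1.2, -1.1], [-1.5, -0.2], [-0.5, -1.8]]
 dot [[ 0.4767 -0.2983  0.0877]]
[ 0.4864 -0.2997 -0.1464  0.0499] 14.220826776897422 [[-1.6, 0.9], [2.1, -0.1], [0.8, 5.7], [-1.5, -0.2], [-2.2, -0.8], [-1.0, -2.3], [-1.5, -0.2], [-0.5, -1.8]]
 dot [[ 0.4761 -0.2982  0.0904]]
dot tri (array([ 0.4769, -0.3009,  0.0885]), [np.float64(0.001704707922844506), np.float64(0.0017047079228444)])
(array([ 20.95, -25.09,  -2.04]), array([0., 0., 0.]))
```

```bash
python3 -m jog '[[2,-2.5,-1.5,0,0,0,0],[4.5,-5.3,-2,0,0,0,0],[7,-8.2,-2,0,0,0,0],[9.5,-11.2,-2,0,0,0,0],[12,-14.2,-2,0,0,0,0],[13.5,-16,-2,0,0,0,0],[14,-16.7,-2,0,0,0,0],[14,-16.7,-2,0,0,0,0]]'; python3 - <<'E'
from h import *
snap('wrist','w4.png'); p,R=pose(); print(p); print(R.round(3)); np.savez('c4.npz',*cam('wrist'))
print(proj('wrist',[[.522,-.012,.165],[.522,-.012,.075]]))
E
```

```text
t: 4.12
tool_pos: [0.4883, -0.1135, 0.2572]
tool_rot: [-3.077, -0.599, 0.005]
contact_force: [-0.2, -0.0, 0.1]
opening: 0.0852
[ 0.48818105 -0.11491749  0.25746378]
[[ 0.927  0.374 -0.004]
 [ 0.374 -0.927  0.005]
 [-0.002 -0.006 -1.   ]]
[[200.37494741 110.88176338]
 [233.54228237 106.80308002]]
```

View pics/w4.png

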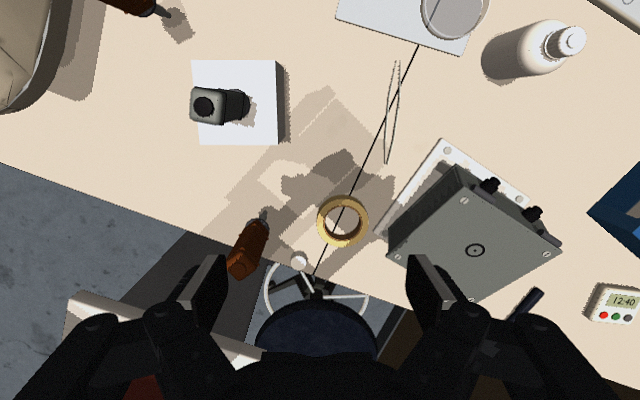

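The wrist view shows the dark handle top centred at (206,106) and the stand around it at (237,102). Their flats are aligned with the jaws to within about 2°.

```bash
python3 - <<'E'
from h import *
c=np.load('c4.npz');C=tuple(c[k] for k in c.files)
h=onz('wrist',(206.5,106),.165,C); print(h)
q=[onz('wrist',u,.165,C) for u in((192,87),(224,88),(224,125),(192,124))]
e=[q[(i+1)%4]-q[i] for i in range(4)];print([(round(np.hypot(v[0],v[1]),4),round(np.degrees(np.arctan2(v[1],v[0])),1)) for v in e])
b=[onz('wrist',u,.075,C) for u in((191,60),(277,61),(284,145),(200,144))]; print(np.mean(b,0))
g=(h+np.mean(b,0))/2; p,R=pose(); print(g,p,np.degrees(np.arctan2(R[1,0],R[0,0])))
Rd=Ro.from_euler('z',np.arctan2(R[1,0],R[0,0])).as_matrix()@np.diag([1,-1,-1.])
print(delta(np.array([g[0],g[1],.122]),Rd))
E
```

```text
[ 0.52683493 -0.01513781  0.165     ]
[(np.float64(0.0222), np.float64(-70.0)), (np.float64(0.0252), np.float64(-163.2)), (np.float64(0.023), np.float64(110.1)), (np.float64(0.0253), np.float64(15.0))]
[ 0.52611478 -0.0153566   0.075     ]
[ 0.52647486 -0.0152472   0.12      ] [ 0.48818105 -0.11491749  0.25746378] 21.955595460515603
(array([ 7.3 , -7.73, 13.58]), array([-0.006,  0.002, -0.   ]))
```

```bash
python3 -m jog '[[3,-3,0,0,0,0,0],[6,-6,0,0,0,0,0],[7.3,-7.7,0,0,0,0,0],[7.3,-7.7,3,0,0,0,0],[7.3,-7.7,6,0,0,0,0],[7.3,-7.7,9,0,0,0,0],[7.3,-7.7,12,0,0,0,0],[7.3,-7.7,13.5,0,0,0,0]]' 40; python3 - <<'E'
from h import *
p,R=pose(); print(p,delta(np.array([.5265,-.0150,.122]),R))
E
```

```text
t: 4.83
tool_pos: [0.5236, -0.0168, 0.1177]
tool_rot: [-3.077, -0.594, 0.016]
contact_force: [-0.3, -0.1, -0.2]
opening: 0.0851
[ 0.52364528 -0.01676216  0.11767843] (array([ 0.33, -0.06, -0.43]), array([0., 0., 0.]))
```

```bash
python3 -m jog '[[0.3,0,-0.4,0,0,0,0],[0.3,0,-0.4,0,0,0,120],[0.3,0,-0.4,0,0,0,255],[0.3,0,-0.4,0,0,0,255],[0.3,0,-0.4,0,0,0,255],[0.3,0,-0.4,0,0,0,255],[0.3,0,-0.4,0,0,0,255],[0.3,0,-0.4,0,0,0,255]]' 45; python3 - <<'E'
from h import *
print(pose())
E
```

```text
t: 5.5
tool_pos: [0.5273, -0.0155, 0.123]
tool_rot: [-3.077, -0.594, 0.012]
contact_force: [-0.5, 1.5, 4.0]
opening: 0.0235
(array([ 0.52734997, -0.01551879,  0.12303287]), array([[ 0.92814914,  0.37210413, -0.00881397],
       [ 0.37216022, -0.92814993,  0.00587269],
       [-0.00599543, -0.00873094, -0.99994391]]))
```

```bash
python3 -m jog '[[0,0,-1,0,0,0,255],[0,0,-3,0,0,0,255],[0,0,-5.5,0,0,0,255],[0,0,-8,0,0,0,255],[0,0,-10.5,0,0,0,255],[0,0,-12.5,0,0,0,255],[0,0,-14,0,0,0,255],[0,0,-14,0,0,0,255]]'; python3 - <<'E'
from h import *
np.set_printoptions(precision=4,suppress=True)
n=Ro.from_euler('z',-.147).apply([-np.sin(.349),0,np.cos(.349)]); dot=np.array([.4767,-.299,.0878])
p,R=pose()
# turn current tool so its z = -n minimal rotation
z=R[:,2]; ax=np.cross(z,-n); Rt=Ro.from_rotvec(ax/np.linalg.norm(ax)*np.arcsin(np.linalg.norm(ax))).as_matrix()@R
print(p,n); print(Rt)
for h in(.106+.05,.106-.005): print(delta(dot+n*h,Rt), dot+n*h)
print(Ro.from_matrix(Rt).as_rotvec())
E
```

```text
t: 6.17
tool_pos: [0.5302, -0.0167, 0.2678]
tool_rot: [-3.08, -0.595, 0.001]
contact_force: [0.5, -0.6, -0.7]
opening: 0.0235
[ 0.5302 -0.0167  0.2678] [-0.3383  0.0501  0.9397]
[[ 0.8769  0.3416  0.3383]
 [ 0.3793 -0.9239 -0.0501]
 [ 0.2954  0.1722 -0.9397]]
(array([-20.08,  21.53,   3.25]), array([-0.18 ,  0.302,  0.   ])) [ 0.4239 -0.2912  0.2344]
(array([-18.46,  22.5 ,   8.41]), array([-0.18 ,  0.302,  0.   ])) [ 0.4425 -0.2939  0.1827]
[2.9316 0.565  0.4967]
```

```bash
python3 -m jog '[[-2,2.2,0,-0.02,0.03,0,255],[-5,5.4,0,-0.045,0.075,0,255],[-8,8.6,0,-0.07,0.12,0,255],[-11,11.8,0,-0.1,0.165,0,255],[-14,15,0,-0.125,0.21,0,255],[-17,18.2,1,-0.155,0.257,0,255],[-19,20.4,2,-0.17,0.286,0,255],[-20,21.5,3,-0.18,0.302,0,255]]'; python3 -m jog '[[0,0,0,0,0,0,255],[0,0,0,0,0,0,255]]'; python3 - <<'E'
from h import *
p,R=pose(); print(p,R.round(3)); snap('wrist','w5.png'); snap('scene','k5.png'); snap('side','s5.png')
np.savez('c5.npz',*cam('wrist'),p,R); print(proj('wrist',[p+R@[0,0,.106]]),proj('wrist',[.4767,-.299,.0878]))
a=cv2.imread('pics/w5.png')[60:360,150:550]; cv2.imwrite('pics/m5.png',cv2.resize(a,None,fx=2,fy=2,interpolation=2))
E
```

```text
t: 6.83
tool_pos: [0.4216, -0.2939, 0.2352]
tool_rot: [2.931, 0.558, 0.495]
contact_force: [0.0, 0.0, -1.4]
opening: 0.0235
t: 7.0
tool_pos: [0.4199, -0.2939, 0.2326]
tool_rot: [2.936, 0.554, 0.491]
contact_force: [0.5, 0.9, -1.6]
opening: 0.0237
[ 0.41991014 -0.29387249  0.23258816] [[ 0.881  0.335  0.334]
 [ 0.372 -0.927 -0.05 ]
 [ 0.293  0.169 -0.941]]
[[315.69389241 202.16716587]] [[315.03522249 180.27128791]]
```

View pics/m5.png

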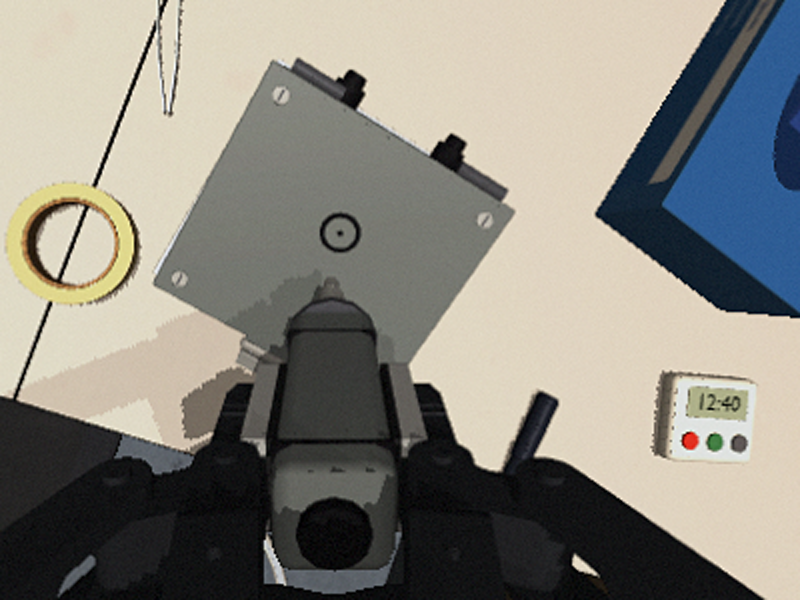

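The tip shows at (315,200), against a predicted (316,202), so the grip model holds. The dot is at (320,176), about 5 px off the earlier estimate. I'll refit the case from this close view.

```bash
cat > fit5.py <<'E'
from h import *
from scipy.optimize import least_squares
np.set_printoptions(precision=4,suppress=True)
c=np.load('c5.npz');c=[c[k] for k in c.files];C=tuple(c[:4])
def case(p,P): return Ro.from_euler('z',p[2]).apply(P)+[p[0],p[1],0]
def cov(a,l,y,n):
    e=a-.349; return [.0433-l*np.cos(e)+n*np.sin(e),y,.1028+l*np.sin(e)+n*np.cos(e)]
w=lambda x,y:(150+x/2-.25,60+y/2-.25)
P=np.array([cov(0,.055,0,.004),cov(0,.0025,.067,.004),cov(0,.0025,-.067,.004),cov(0,.1265,.067,.004)])
U=np.array([w(340,232.5),w(277,62),w(514,210),w(155,284)])
f=lambda p:(proj('wrist',case(p,P),C)-U).ravel()
r=least_squares(f,[.486,-.3,-.147]); print(r.x,r.fun.reshape(-1,2).round(1).tolist())
dot=case(r.x,P[:1])[0]; print('dot',dot,'ray@z',onz('wrist',U[0],.0878,C))
dot=onz('wrist',U[0],.0878,C); n=Ro.from_euler('z',r.x[2]).apply([-np.sin(.349),0,np.cos(.349)])
p,R=pose(); z=R[:,2]; print('tilt err',np.arccos(-z@n))
ax=np.cross(z,-n); Rt=Ro.from_rotvec(ax).as_matrix()@R
tt=onz('wrist',w(330,280),(p+R@[0,0,.106])[2],C); print('tip seen',tt,'model',p+R@[0,0,.106])
for h in(.106+.015,.106-.005): print(h,delta(dot+n*h,Rt))
print('dot in tool',R.T@(dot-p)*1e3)
E
python3 fit5.py
```

```text
[ 0.4921 -0.3043 -0.1633] [[0.8, 0.0], [-1.2, -0.9], [1.4, 0.7], [-0.8, 0.2]]
dot [ 0.4825 -0.3027  0.0878] ray@z [ 0.4822 -0.3019  0.0878]
tilt err 0.003555060883458852
tip seen [ 0.4568 -0.2973  0.136 ] model [ 0.4581 -0.2985  0.136 ]
0.121 (array([0.59, 0.26, 3.86]), array([-0.003, -0.002, -0.   ]))
0.10099999999999999 (array([0.58, 0.27, 5.86]), array([-0.003, -0.002, -0.   ]))
dot in tool [  5.6508   2.9706 159.6191]
```

```bash
python3 -m jog '[[0.3,0.1,1,0,0,0,255],[0.65,0.25,2,0,0,0,255],[0.65,0.25,3,0,0,0,255],[0.65,0.25,3.8,0,0,0,255],[0.65,0.25,4.2,0,0,0,255],[0.65,0.25,4.2,0,0,0,255],[0.65,0.25,4.2,0,0,0,255]]'; python3 - <<'E'
from h import *
snap('wrist','w6.png');j=snap('side','s6.png');p,R=pose(); np.savez('c6.npz',*cam('wrist'),p,R)
t=p+R@[0,0,.106];d=np.array([.4822,-.3019,.0878]);print(p,get_obs()['contact_force'],'dot rel tip in tool mm',R.T@(d-t)*1e3,proj('wrist',[t,d]))
a=cv2.imread('pics/w6.png')[120:270,250:400]; b=j[165:265,300:400]
cv2.imwrite('pics/m6.png',np.hstack([cv2.resize(a,(400,400),interpolation=2),cv2.resize(b,(400,400),interpolation=2)]))
E
```

```text
t: 7.73
tool_pos: [0.443, -0.2948, 0.1978]
tool_rot: [2.932, 0.561, 0.495]
contact_force: [-0.3, 0.2, -0.9]
opening: 0.0238
[ 0.44318782 -0.29524719  0.19892123] [-0.3255673  -1.09561513 -0.97681988] dot rel tip in tool mm [-1.05104966  0.05664004 11.9535108 ] [[316.69635716 198.7133741 ]
 [316.75279515 195.50009173]]
```

View pics/m6.png

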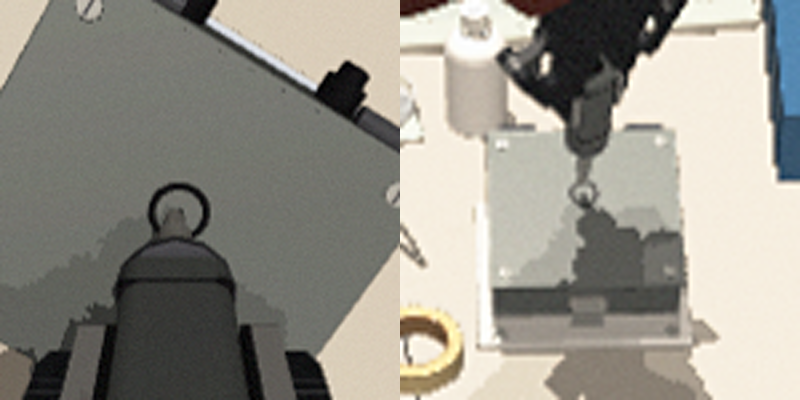

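The tip at about (315,198) overlaps the ring at centre (317,199.5). I'll convert that into a last lateral correction.

```bash
python3 - <<'E'
from h import *
np.set_printoptions(precision=4,suppress=True)
c=np.load('c6.npz');c=[c[k] for k in c.files];C=tuple(c[:4]);p,R=c[4:]
n=np.array([-.3376,.0557,.9397]);d0=np.array([.4822,-.3019,.0878])
def pl(cm,uv,q,C=None):
    o,d=ray(cm,uv,C); return o+d*((q-o)@n)/(d@n)
t=p+R@[0,0,.106]
D=pl('wrist',(317.1-.3,199.5-.3),d0,C); T=pl('wrist',(315.2,198),t,C)
sd=pl('side',(345.6,213.1),d0); st=pl('side',(345.9,210.9),t)
print('dot',D,'side',sd,'tip err seen-model tool mm',R.T@(T-t)*1e3,'side',R.T@(st-t)*1e3)
print('dot rel tip: wrist(model tip)',R.T@(D-t)*1e3,'wrist seen',R.T@(D-T)*1e3,'side seen',R.T@(sd-st)*1e3)
print(pose()[0],'tilt',np.arccos(-R[:,2]@n))
E
```

```text
dot [ 0.4793 -0.3032  0.0868] side [ 0.4779 -0.3037  0.0863] tip err seen-model tool mm [ 0.61   -1.218   0.0043] side [-5.9367  0.298  -0.0122]
dot rel tip: wrist(model tip) [-4.3704  0.0976 11.947 ] wrist seen [-4.9804  1.3156 11.9427] side seen [-0.0238 -0.3456 11.9565]
[ 0.4432 -0.2952  0.1989] tilt nan<stdin>:12: RuntimeWarning: invalid value encountered in arccos
```

```bash
python3 -m jog '[[-0.1,0,0,0,0,0,255],[-0.3,0,0.3,0,0,0,255],[-0.35,0.05,0.6,0,0,0,255],[-0.35,0.05,0.9,0,0,0,255],[-0.35,0.05,1.1,0,0,0,255],[-0.35,0.05,1.2,0,0,0,255],[-0.35,0.05,1.2,0,0,0,255],[-0.35,0.05,1.2,0,0,0,255]]'; python3 - <<'E'
from h import *
snap('wrist','w7.png');j=snap('side','s7.png');p,R=pose(); np.savez('c7.npz',*cam('wrist'),p,R)
n=np.array([-.3376,.0557,.9397]);t=p+R@[0,0,.106];d=np.array([.4795,-.303,.0878]);print(p,get_obs()['contact_force'],'dot rel tip in tool mm',R.T@(d-t)*1e3,proj('wrist',[t,d]),proj('side',[t,d]))
print('tilt',np.linalg.norm(np.cross(R[:,2],n)))
a=cv2.imread('pics/w7.png')[165:225,285:345]; b=j[185:235,320:370]
cv2.imwrite('pics/m7.png',np.hstack([cv2.resize(a,(400,400),interpolation=2),cv2.resize(b,(400,400),interpolation=2)]))
E
```

```text
t: 8.5
tool_pos: [0.4443, -0.2977, 0.1867]
tool_rot: [2.931, 0.561, 0.496]
contact_force: [-0.9, 0.9, -0.4]
opening: 0.0235
[ 0.44435444 -0.29766509  0.18684307] [-1.39300217 -0.68690908 -0.03617517] dot rel tip in tool mm [-0.37938268 -0.37360082 -0.7720615 ] [[316.71440677 198.70035367]
 [316.25521743 199.44101164]] [[345.27628548 212.3269681 ]
 [345.2527708  212.35217587]]
tilt 0.003174719543087032
```

View pics/m7.png

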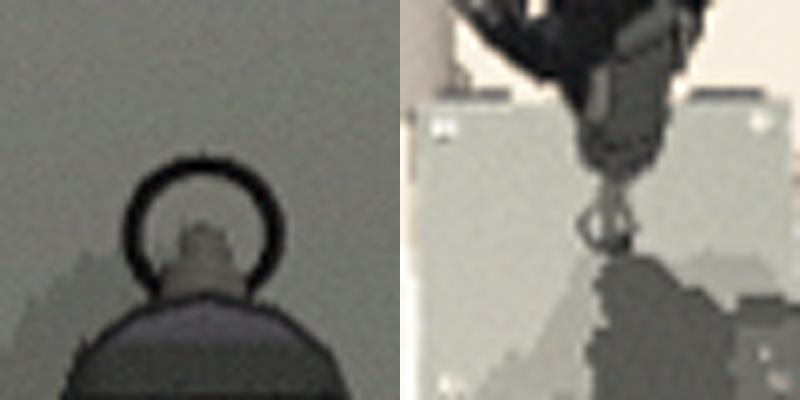

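The tip is in the middle of the ring in both views, with first contact at about 1 N. Next I press in about 4 mm, watching the force.

```bash
python3 -m jog '[[0,0,0.1,0,0,0,255],[0,0,0.2,0,0,0,255],[0,0,0.3,0,0,0,255],[0,0,0.4,0,0,0,255],[0,0,0.4,0,0,0,255],[0,0,0.4,0,0,0,255],[0,0,0.4,0,0,0,255],[0,0,0.4,0,0,0,255]]'; python3 - <<'E'
from h import *
import time
n=np.array([-.3376,.0557,.9397])
F=[]
for k in range(6): F.append(get_obs()['contact_force']); snap('wrist','w8.png')
j=snap('side','s8.png')
p,R=pose();t=p+R@[0,0,.106];d=np.array([.4795,-.303,.0878]);F=np.array(F);print(p,F.round(2),(F-[-.33,-1.1,-.98])@n,'dot rel tip',R.T@(d-t)*1e3,'tilt',np.linalg.norm(np.cross(R[:,2],n)),np.abs(get_obs()['dq']).max())
a=cv2.imread('pics/w8.png')[165:225,285:345]; b=j[185:235,320:370]
cv2.imwrite('pics/m8.png',np.hstack([cv2.resize(a,(400,400),interpolation=2),cv2.resize(b,(400,400),interpolation=2)]))
E
```

```text
t: 9.27
tool_pos: [0.4458, -0.2979, 0.1832]
tool_rot: [2.93, 0.561, 0.496]
contact_force: [-1.1, 0.3, 1.0]
opening: 0.0236
[ 0.44573276 -0.29793821  0.1831425 ] [[-1.09  0.28  1.02]
 [-0.36  0.97  1.77]
 [-0.87  0.3   1.59]
 [-1.4   0.44  1.95]
 [-1.07 -0.53  1.15]
 [-0.2   0.21  1.96]] [2.21303269 2.70744106 2.67263581 3.19651105 2.28371916 2.79402587] dot rel tip [-0.40309607 -0.46758306 -4.72976694] tilt 0.0030880883118509796 0.000871282841420902
```

View pics/m8.png

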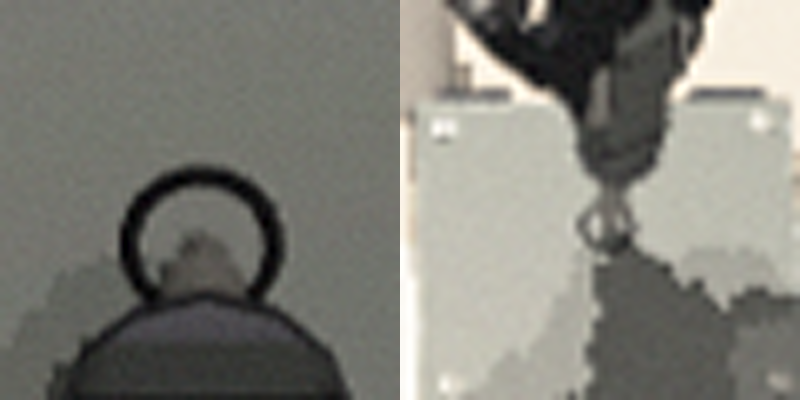

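```bash
python3 -c "
from station import *
print(finish_job()); print(get_obs()['t'])"
```

```text
the job is handed in; nothing more can be done
None
the job is handed in; nothing more can be done
```

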